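Load a battery into the sloped rack and close the end stop

ROBOT

A 7-joint arm with a two-finger parallel gripper is mounted at the origin on the work surface. World frame = base frame: x ahead of the robot, y to its left, z up, the work surface at z = 0. Lengths are in mm, angles in rad, forces in N, time in s.
With the tool pointing down it reaches from about 375 to 925 mm from the base axis. Payload 3.1 kg.
Tool frame: the origin (TCP) lies between the finger pads; the fingertips stand 11 mm ahead of it and the grasp point (between the pads) lies 8 mm behind it (robot.nose_length is the distance from the TCP to the fingertips, in mm); z points along the fingers, y is the direction in which the jaws open and shut (so a half turn about z gives the same grasp; the last joint's range is limited). The gripper opens to 85 mm and grips with 20 to 120 N. Pads are 22 mm wide; open, the fingers measure 114 mm over their backs; the gripper's body (76 mm by 85 mm) begins 54 mm behind the grasp point. The pads swing forward as they close: fully open they stand 13 mm farther back than shut.
Start: joints at [1.116, 0.383, 0.044, 1.598, -0.018, 1.161, -0.05], TCP at [227.05, -609.057, 202.569] pointing down, gripper open.
Joint ranges: [-2.61, 2.61], [-0.41, 2.15], [-1.48, 1.57], [0, 2.5], [-1.57, 4.71], [0.05, 1.97], [-2.85, 2.85]. Speed limits (rad/s): [2.79, 2.79, 3.14, 3.14, 3.14, 3.14, 3.14].

INTERFACE

Orientations are given as a rotation vector (axis times angle).
In Python, from bench import robot, optics gives the robot as it stands. Calls block until the motion is done:
- robot.movep(position, orientation): joint-space move of the TCP to a pose.
- robot.servo_line(position, orientation=None, vel=150): straight line of the TCP; orientation=None keeps the orientation; vel is the mean speed in mm/s.
- robot.movej(angles): joint-space move.
- robot.grip(opening): finger opening in mm; the grip force is fixed at half the most; returns when the fingers have stopped.
- robot.sleep(seconds).
- robot.solve_ik(position, orientation): joint angles nearest the present ones, or None.
- robot.sense(): the state.
- optics.grab_frame(name): name is "side" or "top"; returns a dict with "image" (420x560x3 uint8, blue, green, red), "fx", "fy", "cx", "cy" (pixels), "dist_coeffs" ([k1, k2, p1, p2, k3] as OpenCV has them; the pictures are not rectified), "extrinsics" (4x4, takes a point from world to camera coordinates). Camera axes: x right, y down, z forward; pixel columns grow to the right and rows downward; lengths in mm; the calibration is good to about 2 mm. A picture is of the moment at which its call begins. There is no depth.
A pose or a line that the arm cannot do raises robot.PlanningError and nothing moves.
- robot.finish_job(): hands the job in, once; it reports no verdict.
The state is a dict: "clock": time; "joints": joint angles; "joint_vel": joint speeds; "effort": joint torques, N m; "ee_pos": TCP position; "eef_rot": TCP orientation; "contact_force": force on the tool from outside, world axes, zero at the start; "wrist_torque": the same for the moment, N m; "finger_gap": finger opening in mm.
Only numpy, scipy, OpenCV 4.12 (cv2) and the standard library are available. Lean on these libraries where they do the work, as an engineer would, in place of code of your own. Each camera call takes 0.05 s, during which the arm holds its last target.

TASK

Stand the loose slim battery from the green mat in the sloped blue rack beside the other two, the same way round as they are (brass blades towards the front lip), setting it down on the rack's floor before you let go. Then slide the yellow end stop along until the three batteries stand in one snug row against the fixed end wall. Leave the other things on the bench where they are.

Things in the scene. Friction and masses are not known exactly. Their poses are not given: they have to be found in the camera images.
- deck: sloping floor of the blue steel rack (fixed), tilted 30 degrees to face up and towards the robot, 310 mm long, 116 mm deep. Origin: inner corner of floor, front lip and fixed end wall. x runs up the slope from the front lip's inner face, y along the rack from the end wall's inner face towards the stop, z square out of the floor. Front lip 22 mm high, back lip 9 mm, both 3 mm thick
- wall_top (a point): middle of the top edge of the rack's fixed end wall, on its inner face, 80 mm above the deck (deck x 71, y 0, z 80 mm); axes as the deck's. The wall is 4 mm thick, from deck x = -3 to 145 mm. Opposite it, at deck y = 310 mm, the rack's end is open, but for a small bracket at x over 117 mm, up to z = 39 mm
- stop (a joint): travel in m of the yellow sliding end stop towards the end wall; 0 is farthest open, 0.2 its limit. The clear width between end wall and stop is 0.250 m minus this value. It slides with about 1.5 N friction, stays where left and cannot tip; each battery it pushes adds some 1.5 to 4 N
- stop_top (a point): middle of the top edge and of the thickness of the stop, a steel plate 5 mm thick square across the deck: x 6 to 110 mm, up to z = 85 mm (this point: x 58, z 85 mm), 28 mm above the lids of batteries on the deck; axes as the deck's. Behind the back lip it rides on a 10 mm rod along y (x 134, z 26 mm) with a black shoe: x over 121 mm, z up to 39 mm, reaching 44 mm outwards
- bat_new: the battery to load, upright on the green bench mat (4 mm thick): slim sealed 12 V battery, a grey box with black lid and orange label, 96 x 25 mm, 57 mm high (62 mm over two small brass blades on the lid at one end), 0.3 to 0.4 kg. Origin: centre of the underside; x along its length, the blade end at -x; y across the 25 mm; z up
- new_blades (a point): point on the lid between the two brass blades of the battery to load: 40 mm from its centre towards -x, 57 mm above its underside
- bat_a: the battery in the rack nearest the end wall, same kind, size and axes as bat_new; it stands loosely on the sloping deck, blade end at the front lip, its axes nearly those of the deck, a few mm off the wall
- bat_b: the second battery in the rack, same kind, size and axes, standing likewise on the stop's side of bat_a with a few mm of space between
- meter: bystander: yellow and black multimeter lying on the mat, 82 x 160 mm, about 43 mm high; origin under its centre
- grease: bystander: jar of terminal grease with red lid on the mat, 54 mm across, 62 mm high; origin under its centre
- moto: bystander: motorcycle battery, black and grey with yellow label, 113 x 70 mm, 94 mm high, on the bench farther from the robot; origin under its centre

How it is judged:
By the outcome, as a careful person would: the job done as asked, in the order asked, and still so for the second after the job is handed in, with the robot touching nothing.
It also fails if it takes over 58 s, if anything falls off the work surface, if the arm or the gripper's body presses on something with over 40 N, if the wrist force passes 120 N, or if a joint passes its speed limit or range.

## Working session

There is one attempt and no reset: what is moved stays moved. The work goes in short steps, each a Python script; the robot and the scene stay as the last script left them, time stands still between calls to the robot, and variables do not carry over. Pictures are saved under pics/ and viewed, and the job is handed in when it is done.

```bash
ls; mkdir -p pics
python3 - <<'E'
from bench import robot, optics
import cv2,numpy as np
for n in("side","top"):
    f=optics.grab_frame(n); cv2.imwrite(f"pics/{n}0.png",f["image"])
    print(n,f["fx"],f["fy"],f["cx"],f["cy"],f["dist_coeffs"]); E=np.array(f["extrinsics"]);print(E.round(3).tolist(), (-E[:3,:3].T@E[:3,3]).round(0))
s=robot.sense();print(s)
E
```

```text
pics
side 465.54009286160147 465.54009286160147 278.90654476412936 212.94307265680118 [-0.1468043  0.         0.         0.         0.       ]
[[0.946, -0.324, 0.019, -592.334], [-0.228, -0.707, -0.67, 186.931], [0.23, 0.629, -0.742, 1015.256], [0.0, 0.0, 0.0, 1.0]] [ 369. -698.  890.]
top 445.01419057189617 445.01419057189617 284.41775859614586 213.87896197390643 [-0.03161706  0.          0.          0.          0.        ]
[[-0.028, -1.0, 0.001, -13.679], [-0.998, 0.028, -0.06, 608.555], [0.06, -0.003, -0.998, 1098.416], [0.0, 0.0, 0.0, 1.0]] [ 541.  -28. 1133.]
{'clock': 0.1, 'joints': array([ 1.11619827,  0.38378042,  0.04384231,  1.59942093, -0.01792099,
        1.16122617, -0.04990579]), 'joint_vel': array([ 0.0001069 , -0.00239262,  0.00097792, -0.00280048,  0.00071613,
       -0.00045064, -0.0003378 ]), 'effort': array([ 2.65199662e-03, -4.34728682e+01,  1.02907240e+00, -2.50454772e+01,
        1.08777746e-02,  5.41487709e-03, -4.42709293e-06]), 'ee_pos': array([ 226.69999052, -608.18637162,  201.29355529]), 'eef_rot': array([-3.08937228e+00, -5.57159602e-01,  8.52641544e-04]), 'contact_force': array([-0.57374249,  0.42626602, -0.3494199 ]), 'wrist_torque': array([-0.04883582,  0.01280531,  0.0057417 ]), 'finger_gap': 85.44196131405104}
```

View pics/side0.png

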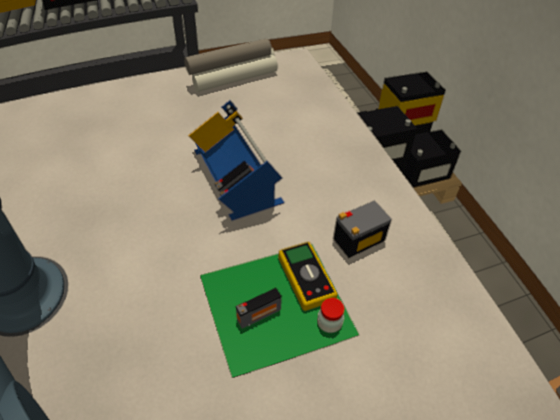

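View pics/top0.png

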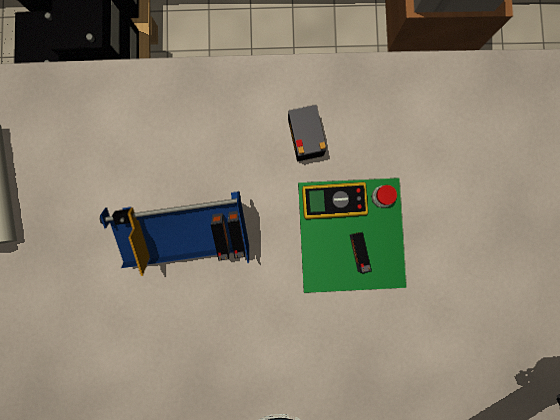

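The side view shows the loose battery on the mat at about (260,308), the rack at (235,165) and the stop at (213,130). The top view shows the battery at (361,253), the rack across (120..250, 195..270), the stop at (137,245) and the wall at (243,228). I'll enlarge these regions.

Run:
```python
import cv2
t=cv2.imread("pics/top0.png");s=cv2.imread("pics/side0.png")
def z(im,x0,y0,w,h,k,n): cv2.imwrite(n,cv2.resize(im[y0:y0+h,x0:x0+w],None,fx=k,fy=k,interpolation=cv2.INTER_CUBIC))
z(t,95,180,170,100,4.7,"pics/t_rack.png")
z(t,330,220,60,60,9,"pics/t_bat.png")
z(s,180,90,110,135,4.4,"pics/s_rack.png")
z(s,225,280,70,55,10,"pics/s_bat.png")
```

```text
(no output)
```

View pics/t_rack.png

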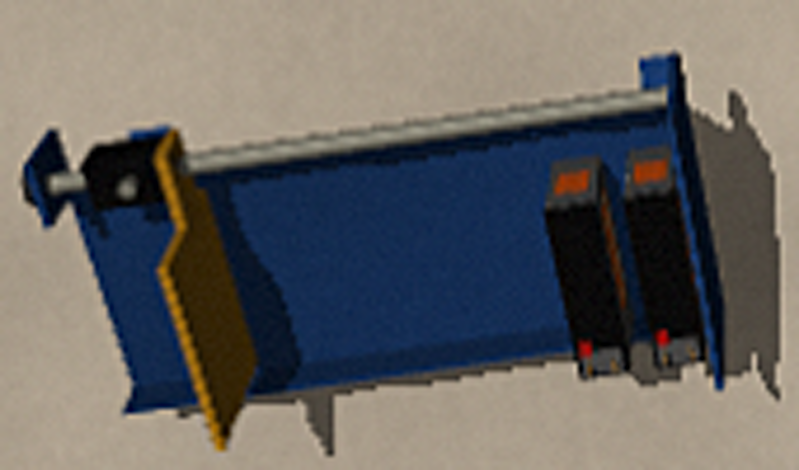

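View pics/t_bat.png

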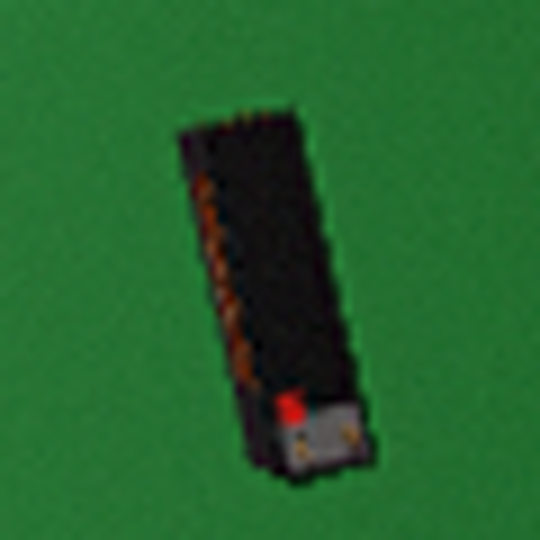

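View pics/s_rack.png

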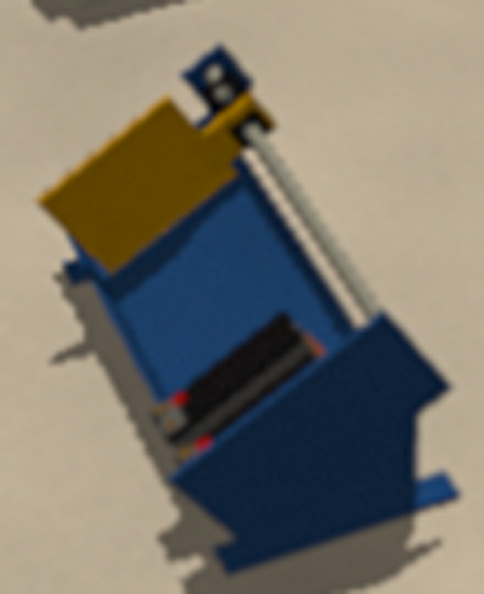

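View pics/s_bat.png

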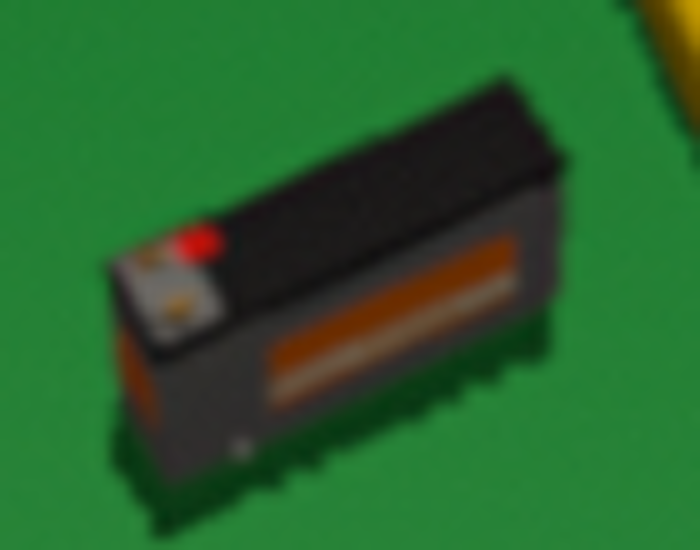

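The loose battery's lid corners are clear in both views, and its blade end points toward the robot. Next I'll enlarge the wall and stop corners.

Run:
```python
import cv2
t=cv2.imread("pics/top0.png");s=cv2.imread("pics/side0.png")
def z(im,x0,y0,w,h,k,n): 
    o=cv2.resize(im[y0:y0+h,x0:x0+w],None,fx=k,fy=k,interpolation=cv2.INTER_LINEAR)
    o=cv2.convertScaleAbs(o,alpha=1.8)
    for i in range(0,w,5): cv2.putText(o,str(x0+i),(int((i+.5)*k),9),0,.3,(255,255,255)); cv2.line(o,(int((i+.5)*k),10),(int((i+.5)*k),14),(255,255,255))
    for i in range(0,h,5): cv2.putText(o,str(y0+i),(0,int((i+.5)*k)+3),0,.3,(255,255,255)); cv2.line(o,(20,int((i+.5)*k)),(24,int((i+.5)*k)),(255,255,255))
    cv2.imwrite(n,o)
z(t,200,185,60,80,7.4,"pics/t_wall.png")
z(s,210,155,75,70,8.5,"pics/s_wall.png")
z(t,95,200,70,80,7.4,"pics/t_stop.png")
z(s,185,95,75,65,9,"pics/s_stop.png")
```

```text
(no output)
```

View pics/t_wall.png

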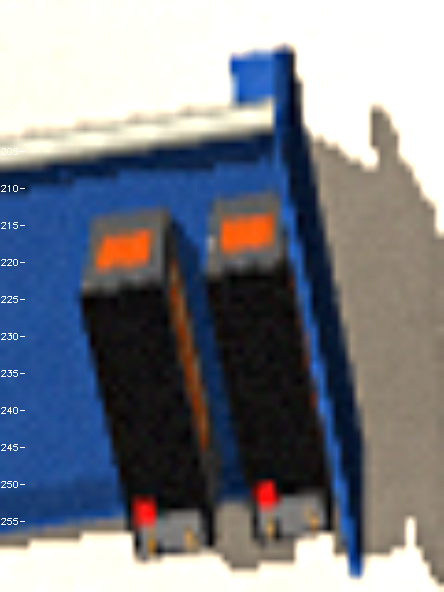

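View pics/s_wall.png

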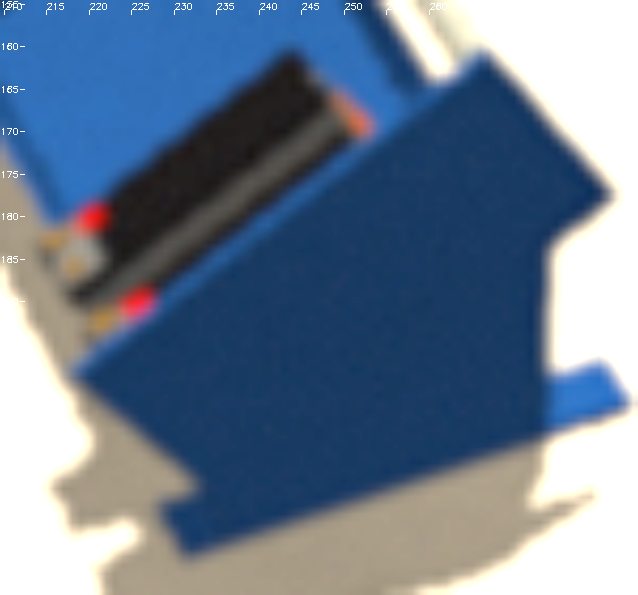

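View pics/t_stop.png

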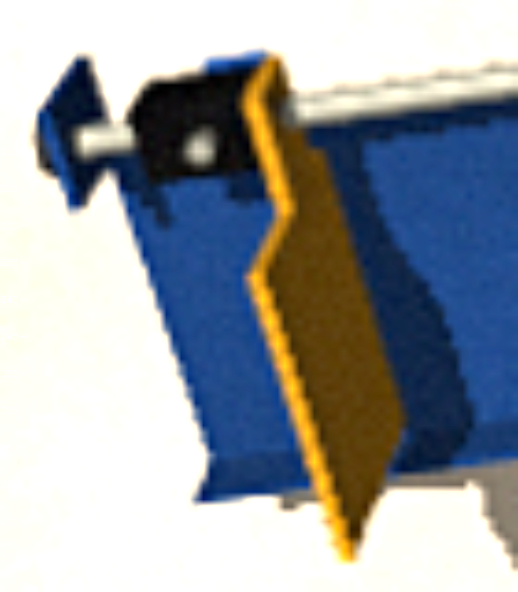

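View pics/s_stop.png

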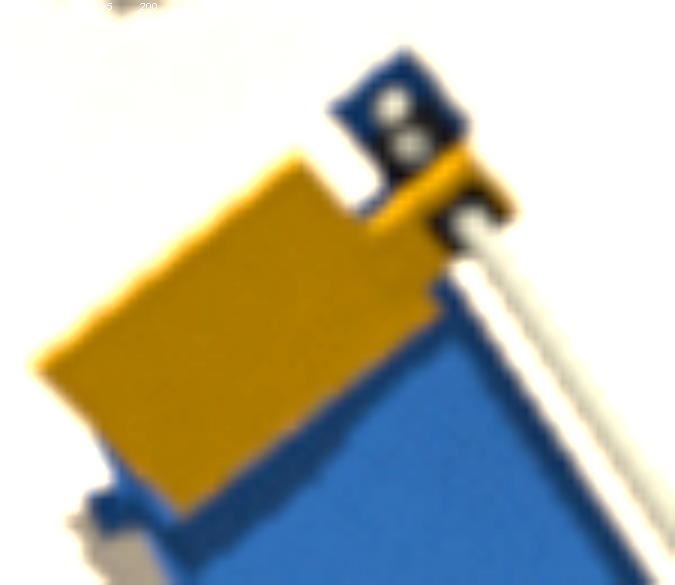

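```bash
cat > h.py <<'E'
import numpy as np, cv2
from scipy.spatial.transform import Rotation as R
K={"side":(465.54009286160147,278.90654476412936,212.94307265680118,[-0.1468043,0,0,0,0]),"top":(445.01419057189617,284.41775859614586,213.87896197390643,[-0.03161706,0,0,0,0])}
from bench import robot, optics
EX={}
def ex(n):
    if n not in EX: EX[n]=np.load(n+"_E.npy")
    return EX[n]
def ray(n,uv):
    f,cx,cy,d=K[n];E=ex(n)
    p=cv2.undistortPoints(np.array([[uv]],float),np.array([[f,0,cx],[0,f,cy],[0,0,1]]),np.array(d))[0,0]
    v=E[:3,:3].T@np.array([p[0],p[1],1]);return -E[:3,:3].T@E[:3,3],v/np.linalg.norm(v)
def onplane(n,uv,p0,nrm):
    c,v=ray(n,uv);return c+v*(np.dot(np.subtract(p0,c),nrm)/np.dot(v,nrm))
def tri(uvs,uvt):
    a,u=ray("side",uvs);b,v=ray("top",uvt)
    s=np.linalg.lstsq(np.c_[u,-v],b-a,rcond=None)[0]
    p,q=a+s[0]*u,b+s[1]*v
    return (p+q)/2,np.linalg.norm(p-q)
def proj(n,P):
    f,cx,cy,d=K[n];E=ex(n)
    return cv2.projectPoints(np.array(P,float).reshape(-1,1,3),cv2.Rodrigues(E[:3,:3])[0],E[:3,3],np.array([[f,0,cx],[0,f,cy],[0,0,1]]),np.array(d))[0][:,0]
def crop(x0,y0,k): return lambda x,y:(x0+x/k-.5,y0+y/k-.5)
E
cat > m.py <<'E'
from h import *
for n in K: np.save(n+"_E.npy",optics.grab_frame(n)["extrinsics"])
tb=crop(330,220,9);sb=crop(225,280,10);tw=crop(200,185,7.4);sw=crop(210,155,8.5);ts=crop(95,200,7.4);ss=crop(185,95,9)
print("newbat side lid z61")
L=[onplane("side",sb(*c),[0,0,61],[0,0,1]) for c in [(110,262),(165,360),(560,165),(505,80)]]
for i in range(4): print(L[i].round(1),np.linalg.norm(L[i]-L[(i+1)%4]).round(1))
print("ctr",np.mean(L,0).round(1))
T=[onplane("top",tb(*c),[0,0,61],[0,0,1]) for c in [(280,478),(372,462),(298,115),(200,130)]]
for i in range(4): print(T[i].round(1),np.linalg.norm(T[i]-T[(i+1)%4]).round(1))
print("ctr",np.mean(T,0).round(1))
sf,e1=tri(ss(37,362),ts(348,560));sbk,e2=tri(ss(300,152),ts(257,275));wf,e3=tri(sw(78,375),tw(355,577))
print("stop front",sf.round(1),e1,"back",sbk.round(1),e2,"len",np.linalg.norm(sbk-sf),"wallfront",wf.round(1),e3)
d=sbk-sf;yaw=np.arctan2(d[1],d[0]);print("yaw",np.degrees(yaw),"tilt",np.degrees(np.arctan2(d[2],np.hypot(d[0],d[1]))))
Rd=(R.from_euler('z',yaw)*R.from_euler('y',-30,degrees=True)).as_matrix()
print(Rd.round(3), "wall->stop in deck",(Rd.T@(sf-wf)).round(1),"expect 9, 252+ , 5")
E
python3 m.py
```

```text
newbat side lid z61
[ 459.5 -209.7   61. ] 25.7
[ 463.9 -235.    61. ] 92.5
[ 554.4 -216.2   61. ] 23.8
[ 550.3 -192.8   61. ] 92.3
ctr [ 507.  -213.4   61. ]
[ 459.1 -209.5   61. ] 25.0
[ 462.6 -234.2   61. ] 94.4
[ 555.6 -217.9   61. ] 26.6
[ 552.4 -191.5   61. ] 95.0
ctr [ 507.4 -213.3   61. ]
stop front [471.6 299.5 113.6] 0.803243108678223 back [558.7 310.2 162.3] 0.6173581565648714 len 100.33024182039566 wallfront [493.6  57.7 100.3] 1.3232455472255535
yaw 6.9952943334633 tilt 29.043642257386406
[[ 0.86  -0.122 -0.496]
 [ 0.105  0.993 -0.061]
 [ 0.5    0.     0.866]] wall->stop in deck [ 13.2 242.7   7.7] expect 9, 252+ , 5
```

```bash
cat > fit.py <<'E'
from h import *
from scipy.optimize import least_squares
tw=crop(200,185,7.4);sw=crop(210,155,8.5);ts=crop(95,200,7.4);ss=crop(185,95,9)
# (view, pixel, deck point, is on stop)
C=[("side",ss(37,362),(6,2.5,85),1),("top",ts(348,560),(6,2.5,85),1),("side",ss(300,152),(110,2.5,85),1),("top",ts(257,275),(110,2.5,85),1),
("side",sw(78,375),(-3,-2,80),0),("top",tw(355,577),(-3,-2,80),0),("side",sw(488,55),(145,-2,80),0),
("top",ts(197,500),(-3,310,22),0),("top",ts(210,455),(0,310,0),0)]
def dk(p): return R.from_euler('z',p[3]).as_matrix()@R.from_euler('y',-np.radians(30)).as_matrix()
def f(p):
    r=[]
    for v,uv,P,s in C:
        P=np.array(P,float); P[1]+=p[4]*s
        r.append(proj(v,p[:3]+dk(p)@P)[0]-uv)
    return np.ravel(r)
s=least_squares(f,[530,60,30,.13,245],x_scale=[1,1,1,.01,1],loss="soft_l1")
print(s.x.round(2),np.degrees(s.x[3]));print(f(s.x).reshape(-1,2).round(1).tolist())
np.save("deck.npy",s.x)
p=s.x;D=dk(p);o=p[:3]
for nm,cs in (("b",[(83,292),(168,277),(138,558),(213,548)]),("a",[(210,277),(290,265),(258,545),(325,530)])):
    for c in cs: print(nm,(D.T@(onplane("top",tw(*c),o+D[:,2]*57,D[:,2])-o)).round(1))
E
python3 fit.py
```

```text
[5.3443e+02 6.3570e+01 3.2540e+01 1.1000e-01 2.4087e+02] 6.2319735241342284
[[-0.3, 0.9], [-0.2, -0.0], [0.7, 0.0], [-0.3, -0.7], [-0.7, 0.3], [0.4, 0.3], [0.9, -0.5], [-0.2, 0.2], [-0.0, 0.4]]
b [97.9 66.9 57. ]
b [99.  40.6 57. ]
b [ 1.5 68.  57. ]
b [ 1.4 43.9 57. ]
a [97. 28. 57.]
a [97.3  3.3 57. ]
a [ 0.2 29.7 57. ]
a [ 2.4  7.8 57. ]
```

Both views agree on the loose battery: centre (507,-213), yaw about 10.7°. The deck fit residual is under 1 px. The rack batteries' lids come out at x 0–98, y 4–29 and 42–67 on the deck, so the sizes check. Now the grasp.

```bash
cat >> h.py <<'E'
def dk(p): return R.from_euler('z',p[3]).as_matrix()@R.from_euler('y',-np.radians(30)).as_matrix()
try:
    p_=np.load("deck.npy");D=dk(p_);O=p_[:3]
    W=lambda x,y,z:O+D@np.array([x,y,z],float)
    ROTD=R.from_matrix(D@np.diag([1,-1,-1])).as_rotvec()
    def todeck(P): return D.T@(np.array(P)-O)
except Exception as e: print(e)
def F(): 
    s=robot.sense();return s["contact_force"]
def cf(): return D.T@F()
E
python3 - <<'E'
from h import *
yaw=np.radians(10.7)
rot=R.from_matrix(R.from_euler('z',yaw).as_matrix()@np.diag([1.,-1,-1])).as_rotvec()
print(robot.nose_length)
for P,r in (([507.2,-213.3,31],rot),(W(52,118,227),ROTD),(W(52,118,27),ROTD),(W(58,275,60),ROTD),(W(58,95,60),ROTD)):
    q=robot.solve_ik(list(P),list(r));print(np.round(P,0),None if q is None else np.round(q,2))
robot.grip(65)
robot.movep([507.2,-213.3,160],rot)
robot.servo_line([507.2,-213.3,31],vel=120)
s=robot.sense();print(s["clock"],s["ee_pos"],s["contact_force"],s["finger_gap"])
f=optics.grab_frame("side");cv2.imwrite("pics/pre.png",cv2.resize(f["image"][200:400,150:400],None,fx=3,fy=3))
E
```

```text
11.0
[ 507. -213.   31.] [ 0.5   0.43 -0.21  1.95  0.12  0.77 -1.16]
[454. 173. 255.] [ 0.14 -0.33 -0.64  2.27  0.01  0.65 -1.98]
[553. 184.  82.] [-1.2   0.24  0.75  2.3   0.19  0.18 -2.14]
[525. 339. 114.] [-1.47  0.29  0.72  2.15  0.37  0.39 -2.59]
[544. 160. 114.] [ 0.61  0.27 -1.14  2.25  1.05  0.48 -2.8 ]
3.5417 [ 508.12548676 -213.62969211   31.87558594] [ 0.40587883 -0.47649828  0.62256234] 65.43482694421061
```

View pics/pre.png

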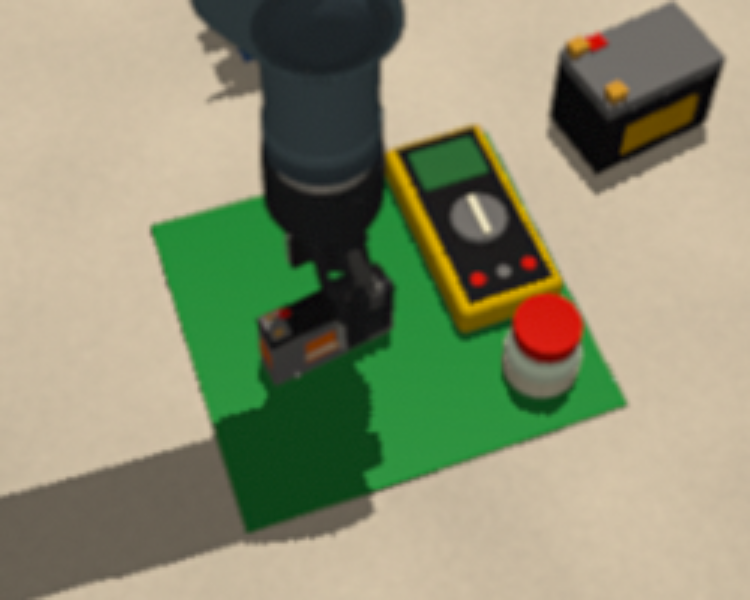

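The jaws straddle the battery squarely near mid-length. Now grip and lift.

Run:
```python
from h import *
robot.grip(15)
s=robot.sense();print(s["clock"],s["finger_gap"],s["ee_pos"])
robot.servo_line([507.2,-213.3,330],vel=220)
s=robot.sense();print(s["clock"],s["joints"].round(2),s["finger_gap"],s["contact_force"],s["ee_pos"])
for z in (227,150,27):
  q=robot.solve_ik(list(W(52,118,z)),list(ROTD));print(np.round(q,2))
f=optics.grab_frame("side");cv2.imwrite("pics/lift.png",cv2.resize(f["image"][100:400,150:400],None,fx=2,fy=2))
```

```text
4.125 19.84581085471472 [ 507.48563179 -213.18474162   31.76765971]
5.6333 [ 0.52  0.12 -0.21  1.67  0.03  1.36 -1.08] 14.684659677422351 [-0.79709528  0.14482016  0.19515012] [ 506.2888919  -212.99607131  328.22808397]
[ 0.42 -0.39 -0.84  2.26 -0.19  0.65 -1.79]
[ 0.58 -0.15 -1.06  2.28  0.14  0.46 -2.08]
[-0.46  0.19 -0.06  2.27  0.85  0.28 -2.75]
```

View pics/lift.png

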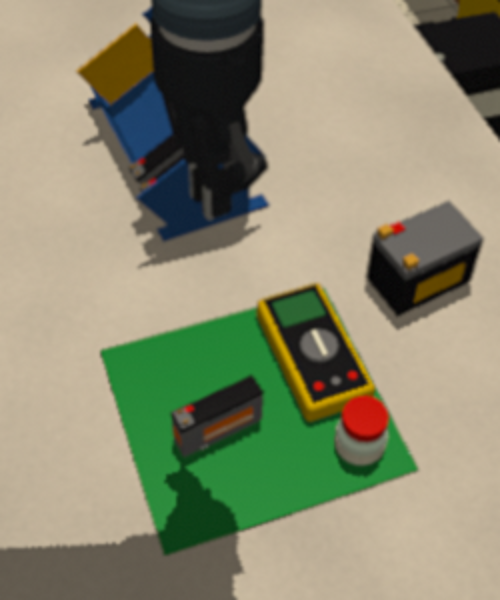

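The grip missed. The fingers read 19.8 mm and then 14.7 mm, and the battery still stands on the mat. I'll look closer to find out why.

Run:
```python
from h import *
s=robot.sense();print(s)
f=optics.grab_frame("top");im=f["image"];cv2.imwrite("pics/top_l.png",im[100:400,150:500])
o=cv2.resize(im[210:290,320:410],None,fx=8,fy=8,interpolation=1);cv2.imwrite("pics/top_l2.png",cv2.convertScaleAbs(o,alpha=1.6))
f=optics.grab_frame("side");im=f["image"];o=cv2.resize(im[270:340,220:305],None,fx=9,fy=8.5,interpolation=1)
o=cv2.resize(im[270:335,220:305],None,fx=9,fy=9,interpolation=1);cv2.imwrite("pics/side_l2.png",cv2.convertScaleAbs(o,alpha=1.6))
```

```text
{'clock': 5.6833, 'joints': array([ 0.51787515,  0.11997172, -0.21285256,  1.66711188,  0.02558444,
        1.36045519, -1.08291612]), 'joint_vel': array([-0.00061399,  0.00413847,  0.00162799, -0.00496282, -0.00050027,
       -0.00027668,  0.00048439]), 'effort': array([-6.18782215e-03, -3.25884354e+01, -5.20564746e-01, -2.68481147e+01,
        9.12585470e-03,  7.62532116e-03,  1.05165573e-04]), 'ee_pos': array([ 506.32432862, -213.00226468,  328.19436129]), 'eef_rot': array([-3.12641496, -0.29285347,  0.00445959]), 'contact_force': array([-0.95067166, -0.23707475, -0.29088329]), 'wrist_torque': array([-0.0201469 ,  0.0160956 , -0.00132698]), 'finger_gap': 15.368064662388969}
```

View pics/top_l.png

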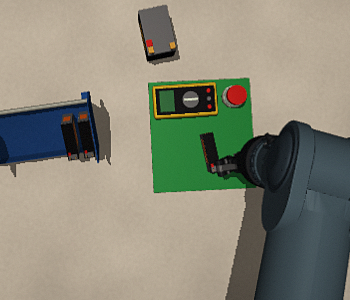

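View pics/top_l2.png

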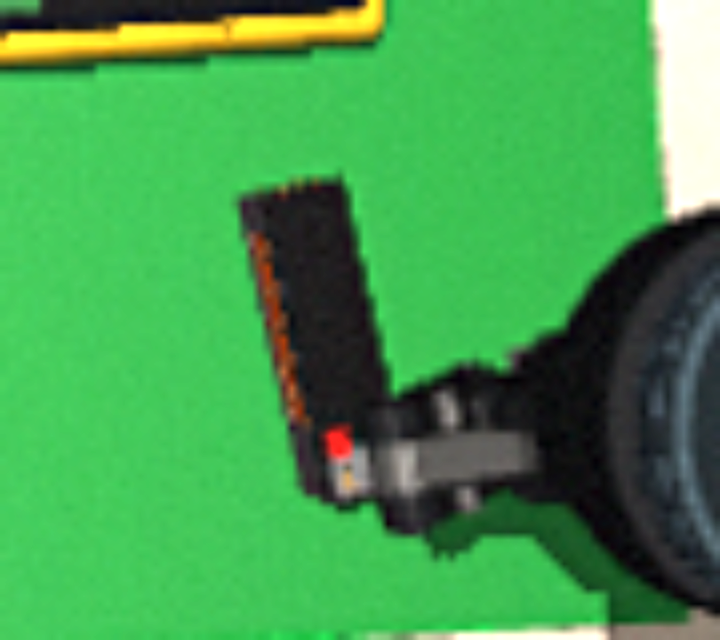

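View pics/side_l2.png

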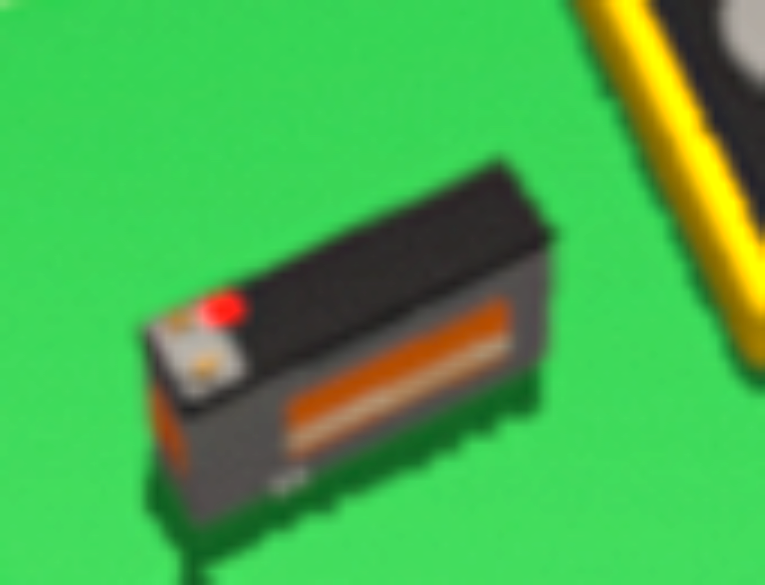

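```bash
python3 - <<'E'
from h import *
s=robot.sense();p=s["ee_pos"];M=R.from_rotvec(s["eef_rot"]).as_matrix();print(M.round(2))
tip=p+M@[0,0,11]
for n in K: print(n,"tip now",proj(n,tip)[0].round(1),"pre tcp",proj(n,[508,-213.5,32])[0].round(1),"pre y+-40",proj(n,[[516,-253,32],[500,-174,32],[508,-213.5,61]]).round(1).tolist())
for n in K:
    u,v=proj(n,tip)[0].astype(int); im=optics.grab_frame(n)["image"]
    o=cv2.convertScaleAbs(cv2.resize(im[max(v-50,0):v+40,u-45:u+45],None,fx=6,fy=6),alpha=2.2)
    cv2.drawMarker(o,(273,int((min(v,50)+.5)*6)),(0,255,255),0,15); cv2.imwrite(f"pics/tip_{n}.png",o)
E
python3 -c "
import cv2,numpy as np
a=cv2.imread('pics/tip_side.png');b=cv2.imread('pics/tip_top.png');cv2.imwrite('pics/tips.png',cv2.resize(np.hstack([a,b[:a.shape[0]]]),(800,400)))"
```

```text
[[ 0.98  0.19 -0.  ]
 [ 0.19 -0.98  0.  ]
 [-0.   -0.   -1.  ]]
side tip now [255.6 218.6] pre tcp [258.9 308.1] pre y+-40 [[268.4, 322.9], [249.9, 294.0], [258.7, 300.9]]
top tip now [385.7 256.5] pre tcp [359.5 251.8] pre y+-40 [[375.3, 248.1], [343.6, 255.6], [361.5, 252.1]]
```

View pics/tips.png

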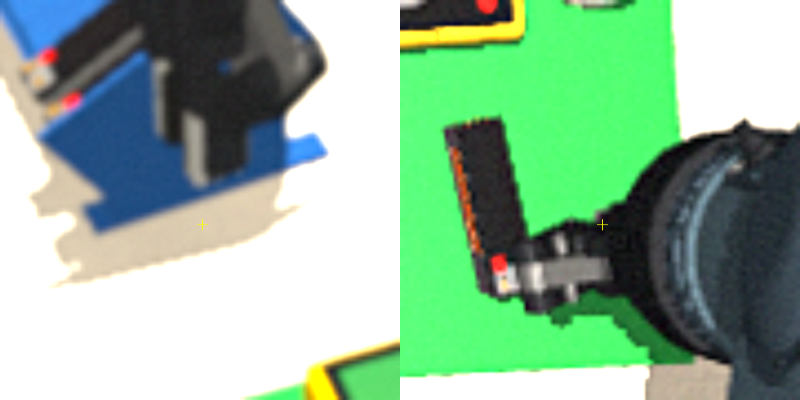

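Run:
```python
from h import *
s=robot.sense();p=s["ee_pos"];M=R.from_rotvec(s["eef_rot"]).as_matrix()
for n,(x0,y0,w,h) in {"side":(200,90,110,150),"top":(330,190,140,120)}.items():
    im=optics.grab_frame(n)["image"];k=5
    o=cv2.convertScaleAbs(cv2.resize(im[y0:y0+h,x0:x0+w],None,fx=k,fy=k,interpolation=1),alpha=3,beta=10)
    for d in (11,-8,-62,-150):
        for yy in (-20,0,20):
            u=proj(n,p+M@[0,yy,d])[0]; cv2.circle(o,(int((u[0]-x0+.5)*k),int((u[1]-y0+.5)*k)),3,(0,255,255) if yy==0 else (255,0,255),-1)
    cv2.imwrite(f"pics/z_{n}.png",o[:600])
```

```text
(no output)
```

View pics/z_side.png

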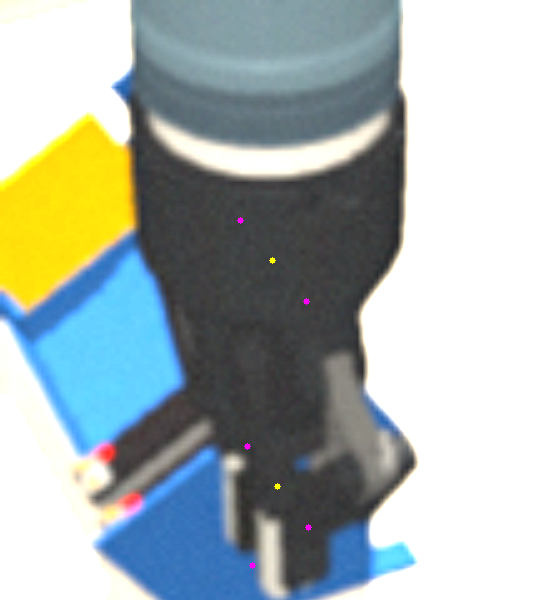

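View pics/z_top.png

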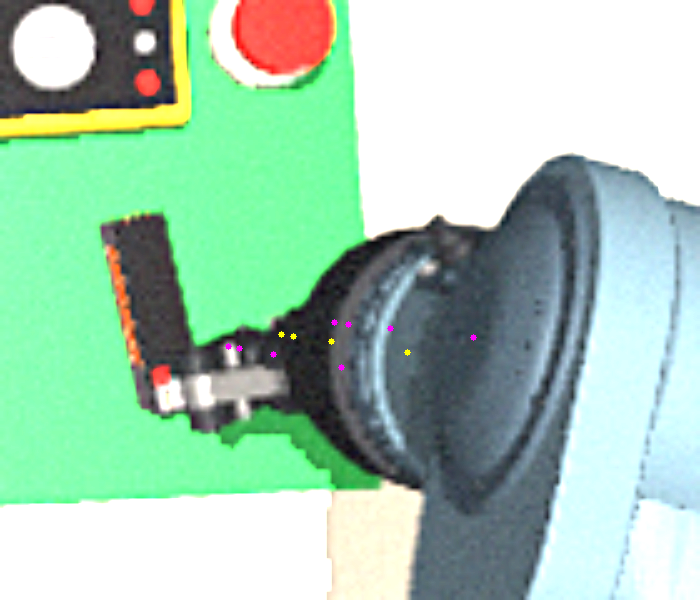

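The images put the fingertips about 25–29 mm higher than the stated tool geometry would. The jaws therefore only pinched the rim of the lid and slipped off. I'll re-measure the battery, then feel for the mat with the open fingers to check the real tip height.

Run:
```python
from h import *
sb=crop(220,270,9);tb=crop(320,210,8)
for n,c,L in (("side",sb,[(145,332),(190,415),(552,235),(500,160)]),("top",tb,[(325,495),(None),(343,180),(253,195)])):
    P=[onplane(n,c(*q),[0,0,61],[0,0,1]) if q else None for q in L];print(n,[x.round(1).tolist() if x is not None else 0 for x in P])
    if n=="side": 
        print(np.mean(P,0)); d=P[2]+P[3]-P[0]-P[1];yaw=np.arctan2(d[1],d[0]);print(np.degrees(yaw)); ctr=np.mean(P,0)
```

```text
side [[459.3, -211.3, 61.0], [463.1, -235.0, 61.0], [555.4, -215.5, 61.0], [550.6, -192.3, 61.0]]
[ 507.07382563 -213.53528404   61.        ]
11.833459898387018
top [[462.1, -208.4, 61.0], 0, [556.3, -217.4, 61.0], [552.6, -190.1, 61.0]]
```

Run:
```python
from h import *
robot.grip(62)
robot.servo_line([507.3,-213.3,32],vel=220)
robot.sleep(.1); f0=F()
z=32; 
while z>0:
    z-=4; robot.servo_line([507.3,-213.3,z],vel=40)
    s=robot.sense();df=s["contact_force"]-f0;print(z,s["ee_pos"].round(1),df.round(1))
    if np.linalg.norm(df)>4: break
print(s["clock"])
f=optics.grab_frame("side");cv2.imwrite("pics/pre2.png",cv2.resize(f["image"][200:400,150:400],None,fx=3,fy=3))
```

```text
28 [ 507.1 -213.3   28. ] [ 0.1  0.4 -0.6]
24 [ 506.9 -213.1   23.6] [ 1.1 -0.  -0.2]
20 [ 506.9 -213.1   19.6] [ 0.5 -0.2 -0.6]
16 [ 506.9 -213.2   15.6] [-0.1  0.1  0.1]
12 [ 507.  -213.1   11.6] [ 1.6  0.4 -0.1]
8 [ 507.  -213.2    7.7] [ 0.8 -0.1  0.6]
4 [ 507.  -213.2    3.6] [ 1.3  0.8 -0.1]
0 [ 5.070e+02 -2.132e+02 -3.000e-01] [ 1.2 -0.3  0.4]
10.1
```

View pics/pre2.png

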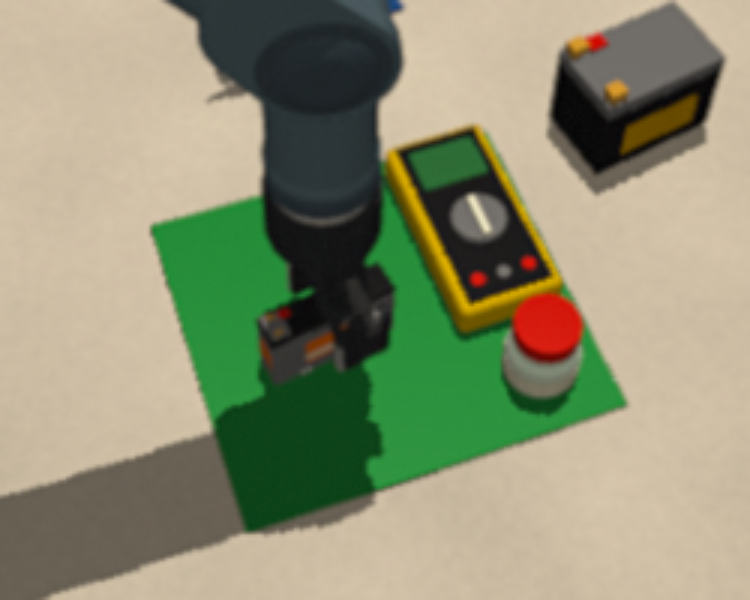

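The TCP is at z=0 with no contact, so the tips really are about 27 mm farther back than stated (they are now at roughly z 17–20). That's the height I wanted for the grip, so I'll close here and lift.

Run:
```python
from h import *
robot.grip(10)
s=robot.sense();print(s["clock"],s["finger_gap"],s["ee_pos"],s["contact_force"])
robot.servo_line([507.2,-213.3,60],vel=120)
s=robot.sense();print(s["clock"],s["finger_gap"],s["contact_force"])
f=optics.grab_frame("side");cv2.imwrite("pics/lift2.png",cv2.resize(f["image"][200:400,150:400],None,fx=3,fy=3))
```

```text
10.575 24.08230436744594 [ 5.07593055e+02 -2.13290868e+02  2.43812546e-01] [-0.428124    0.16360486  1.07684062]
11.225 23.86497509362133 [-0.39173394 -0.28915128 -3.80141024]
```

View pics/lift2.png

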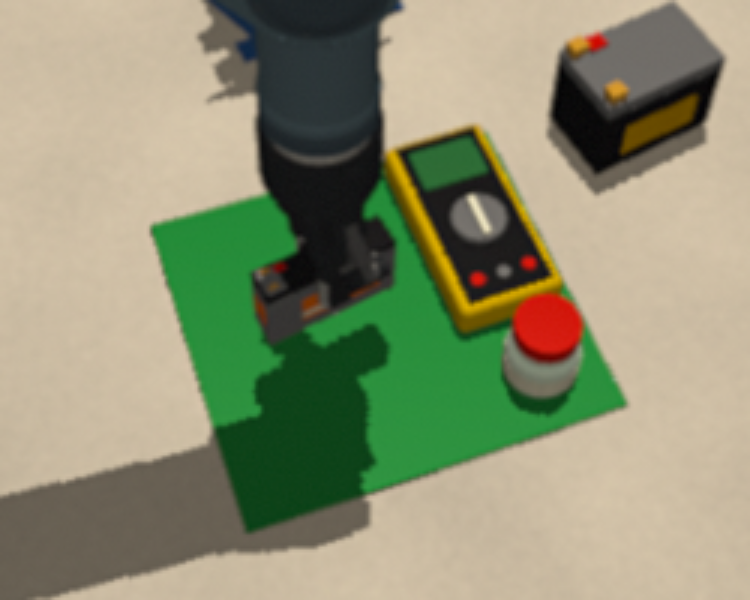

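The grip is firm: gap 24 mm, +3.8 N weight, underside about 4 mm behind the TCP. Next, carry it over the rack.

Run:
```python
from h import *
robot.servo_line([507.2,-213.3,300],vel=300)
robot.movep(W(52,118,180),ROTD)
s=robot.sense();print(s["clock"],s["joints"].round(2),s["ee_pos"].round(1),W(52,118,180).round(1),s["finger_gap"],s["contact_force"].round(1))
for z in (100,40,0,-6): 
    q=robot.solve_ik(list(W(52,118,z)),list(ROTD));print(z,None if q is None else q.round(2))
for n in K:
    f=optics.grab_frame(n);cv2.imwrite(f"pics/over_{n}.png",f["image"])
a=cv2.imread("pics/over_side.png")[60:260,130:330];b=cv2.imread("pics/over_top.png")[150:350,90:290]
cv2.imwrite("pics/over.png",cv2.convertScaleAbs(cv2.resize(np.hstack([a,b]),(800,400)),alpha=1.6))
```

```text
13.7083 [ 0.5  -0.26 -0.95  2.27 -0.04  0.53 -1.92] [477.9 175.3 215.1] [476.9 176.  214.4] 23.639134573090868 [ 0.8  0.4 -2.8]
100 [ 0.81  0.18 -1.39  2.26  0.87  0.51 -2.7 ]
40 [-0.35  0.17 -0.17  2.28  0.83  0.31 -2.73]
0 [-0.54  0.26  0.05  2.26  0.94  0.22 -2.85]
-6 [-0.75  0.28  0.28  2.26  0.78  0.17 -2.71]
```

View pics/over.png

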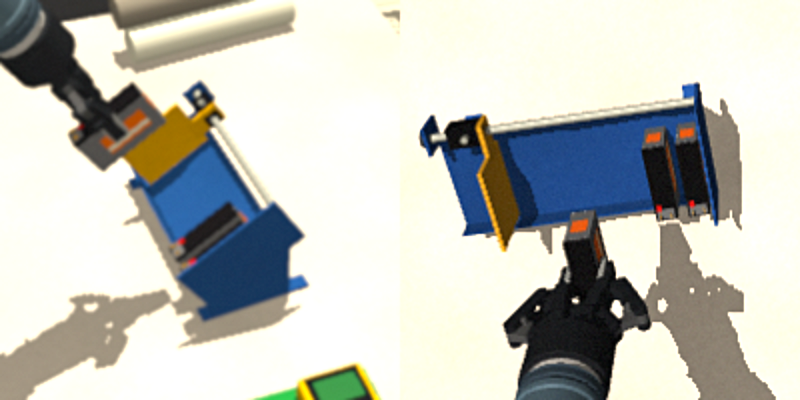

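Run:
```python
from h import *
try:
    robot.servo_line(W(52,118,20),ROTD,vel=120)
except robot.PlanningError as e: print("PE",e)
s=robot.sense();print(s["clock"],s["joints"].round(2),todeck(s["ee_pos"]).round(1),s["finger_gap"],cf().round(1))
for n in K:
    f=optics.grab_frame(n);cv2.imwrite(f"pics/low_{n}.png",f["image"])
a=cv2.imread("pics/low_side.png")[80:240,160:320];b=cv2.imread("pics/low_top.png")[150:310,100:260]
cv2.imwrite("pics/low.png",cv2.convertScaleAbs(cv2.resize(np.hstack([a,b]),(800,400)),alpha=1.6))
```

```text
16.7417 [-0.29  0.22 -0.23  2.26  0.97  0.3  -2.85] [ 52.1 118.   20. ] 24.120756576592573 [-1.7 -0.5 -2.2]
```

View pics/low.png

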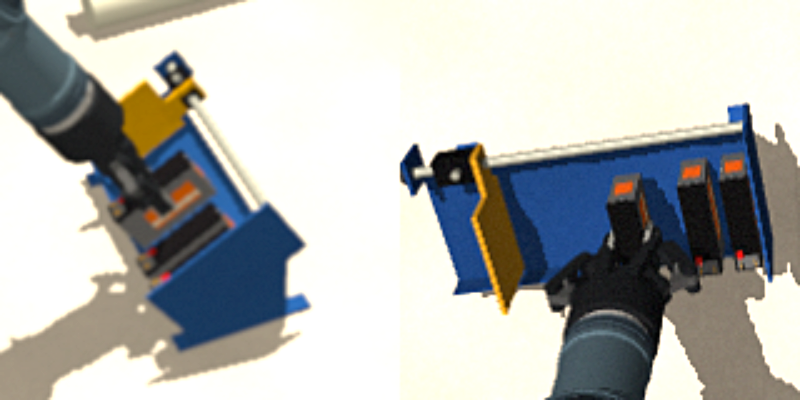

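The line worked. The battery hangs over the free space at about y 118, level with the other two. Joint 7 is close to its limit, so I'll check that along with a zoomed view.

Run:
```python
from h import *
s=robot.sense();print(s["clock"],s["joints"].round(4))
for z in (10,0,-4,-8): print(z,robot.solve_ik(list(W(52,118,z)),list(ROTD)).round(3))
im=cv2.imread("pics/low_top.png");o=cv2.convertScaleAbs(cv2.resize(im[210:265,170:255],None,fx=9,fy=9,interpolation=1),alpha=1.8)
cv2.imwrite("pics/lowz.png",o)
for n in ("a","b"): pass
P=[W(x,y,81) for x,y in ((100,105.5),(100,130.5),(4,105.5),(4,130.5))]
print(((proj("top",P)-[170,210]+.5)*9).round(0).tolist())
```

```text
16.8417 [-0.291   0.2214 -0.2313  2.2605  0.9672  0.298  -2.851 ]
10 [-0.443  0.239 -0.065  2.261  0.95   0.257 -2.846]
0 [-0.546  0.262  0.051  2.258  0.942  0.222 -2.848]
-4 [-0.593  0.273  0.103  2.257  0.93   0.205 -2.841]
-8 [-0.636  0.284  0.152  2.256  0.916  0.189 -2.832]
[[206.0, 189.0], [105.0, 203.0], [285.0, 516.0], [188.0, 529.0]]
```

View pics/lowz.png

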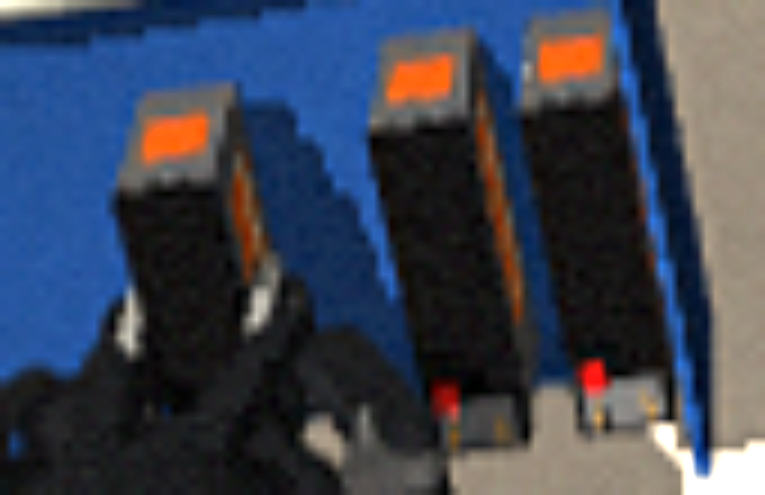

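Run:
```python
from h import *
robot.servo_line(W(50,118,3),ROTD,vel=60); robot.sleep(.1)
f0=cf();print(f0.round(1),robot.sense()["joints"].round(3))
z=3
while z>-14:
    z-=1.5; robot.servo_line(W(50,118,z),ROTD,vel=40)
    s=robot.sense();df=D.T@s["contact_force"]-f0;print(z,todeck(s["ee_pos"]).round(1),df.round(1))
    if df[2]>5: break
print(s["clock"],s["joints"].round(3),s["wrist_torque"].round(2))
f=optics.grab_frame("top");cv2.imwrite("pics/set_t.png",cv2.convertScaleAbs(cv2.resize(f["image"][210:265,170:255],None,fx=9,fy=9),alpha=1.8))
f=optics.grab_frame("side");cv2.imwrite("pics/set_s.png",cv2.convertScaleAbs(cv2.resize(f["image"][130:215,195:275],None,fx=7,fy=7),alpha=1.8))
```

```text
[-0.6  0.9 -1.6] [-0.553  0.253  0.054  2.264  0.935  0.224 -2.843]
1.5 [ 50.1 117.8   1.6] [-1.  -0.6 -0.4]
0.0 [ 5.000e+01  1.179e+02 -1.000e-01] [-0.8 -1.2 -0.2]
-1.5 [ 49.9 118.   -1.6] [-0.  -1.5 -0.8]
-3.0 [ 49.9 118.   -3.1] [-1.2 -1.2 -0.8]
-4.5 [ 50.1 118.1  -3.9] [-1.4 -1.9  8.9]
18.625 [-0.62   0.273  0.131  2.262  0.928  0.198 -2.844] [-0.27  1.01 -0.11]
```

View pics/set_t.png

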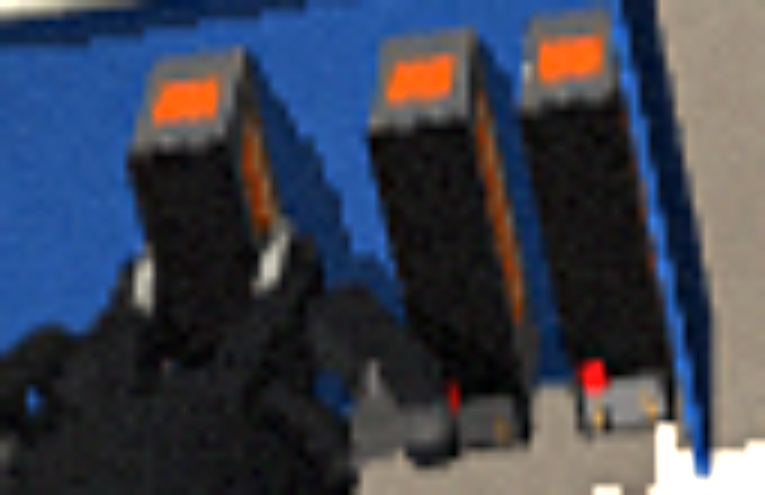

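View pics/set_s.png

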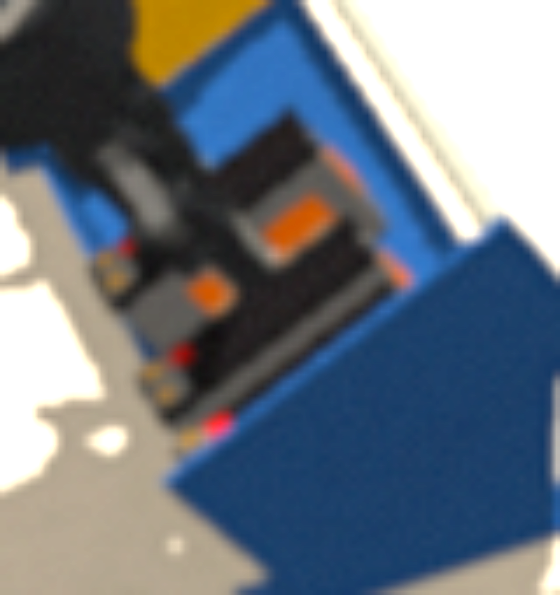

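It touched down at TCP deck z −3.9, exactly as predicted, with +9 N. In the top view its back edge sits about 5 mm farther up-slope than the other two. I'll ease it down to the front lip while still held, then open slightly.

Run:
```python
from h import *
f0=cf();x=50
while x>42:
    x-=1; robot.servo_line(W(x,118,-4.1),ROTD,vel=30)
    s=robot.sense();d=D.T@s["contact_force"]-f0;print(x,todeck(s["ee_pos"]).round(1),d.round(1))
    if d[0]>6: break
print("before release",cf().round(1))
robot.grip(36)
s=robot.sense();print(s["clock"],s["finger_gap"],cf().round(1),s["joints"].round(3))
f=optics.grab_frame("top");cv2.imwrite("pics/rel_t.png",cv2.convertScaleAbs(cv2.resize(f["image"][210:265,170:255],None,fx=9,fy=9),alpha=1.8))
f=optics.grab_frame("side");cv2.imwrite("pics/rel_s.png",cv2.convertScaleAbs(cv2.resize(f["image"][130:215,195:275],None,fx=7,fy=7),alpha=1.8))
```

```text
49 [ 49.  118.2  -3.9] [-0.6  0.7 -2.8]
48 [ 48.9 118.2  -3.9] [ 1.7  0.7 -3.5]
47 [ 48.5 118.3  -3.9] [ 3.9  1.  -4.9]
46 [ 47.  118.5  -3.9] [ 4.4  0.9 -3.2]
45 [ 46.6 118.5  -3.9] [ 7.6  0.6 -4.6]
before release [ 4.9 -0.5  2.4]
20.25 35.875822045411866 [-0.1  0.2  0.8] [-0.681  0.275  0.192  2.277  0.918  0.182 -2.845]
```

View pics/rel_t.png

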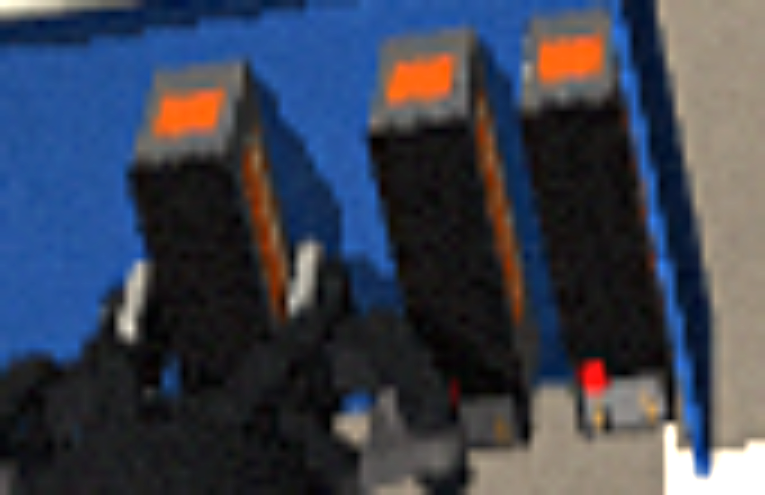

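View pics/rel_s.png

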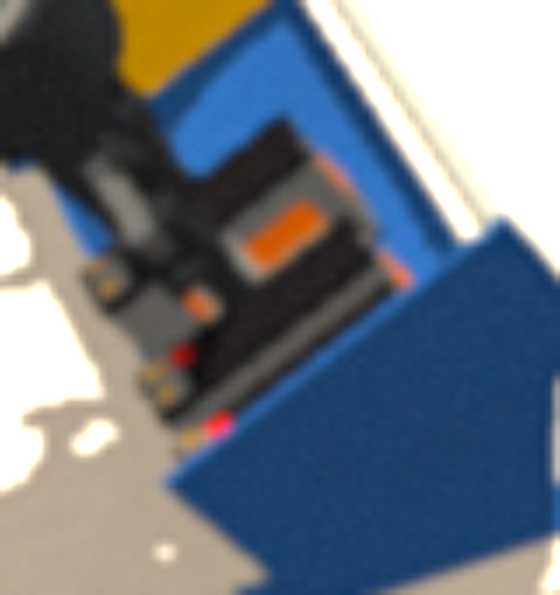

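The battery is released and stands upright level with its neighbours. Next I'll withdraw, turn the tool 90° (which also relieves joint 7) and move beyond the stop with the fingers closed.

```bash
cat >> h.py <<'E'
def rotd(deg): return R.from_matrix(D@np.diag([1,-1,-1])@R.from_euler('z',np.radians(deg)).as_matrix()).as_rotvec()
E
python3 - <<'E'
from h import *
robot.servo_line(W(47,118,140),ROTD,vel=150)
s=robot.sense();print(s["clock"],s["joints"].round(2))
for a in (90,-90,180):
    print(a,[ (None if q is None else q.round(2).tolist()) for q in (robot.solve_ik(list(W(58,y,z)),list(rotd(a))) for y,z in ((285,120),(285,28),(91,28)))])
for n in K:
    f=optics.grab_frame(n);cv2.imwrite(f"pics/up_{n}.png",f["image"])
a=cv2.imread("pics/up_side.png")[80:240,160:320];b=cv2.imread("pics/up_top.png")[150:310,100:260]
cv2.imwrite("pics/up.png",cv2.convertScaleAbs(cv2.resize(np.hstack([a,b]),(800,400)),alpha=1.6))
E
```

```text
21.4583 [-0.6  -0.1   0.02  2.33  0.5   0.5  -2.43]
90 [[0.22, 0.35, -1.23, 2.08, 1.05, 0.84, 1.61], [0.2, 0.71, -1.24, 2.05, 1.44, 0.98, 1.43], [-1.49, 0.39, 1.18, 2.32, -0.93, 0.25, -2.6]]
-90 [[-0.79, 0.13, -0.1, 2.12, 0.68, 0.62, -1.29], [-0.73, 0.32, -0.1, 2.09, 0.88, 0.48, -1.46], [-0.58, 0.18, 0.14, 2.29, 0.67, 0.23, -0.95]]
180 [[0.22, 0.35, -1.23, 2.08, 1.05, 0.84, 0.04], [0.2, 0.71, -1.24, 2.05, 1.44, 0.98, -0.14], [0.67, 0.48, -1.24, 2.24, 1.35, 0.61, 0.15]]
```

View pics/up.png

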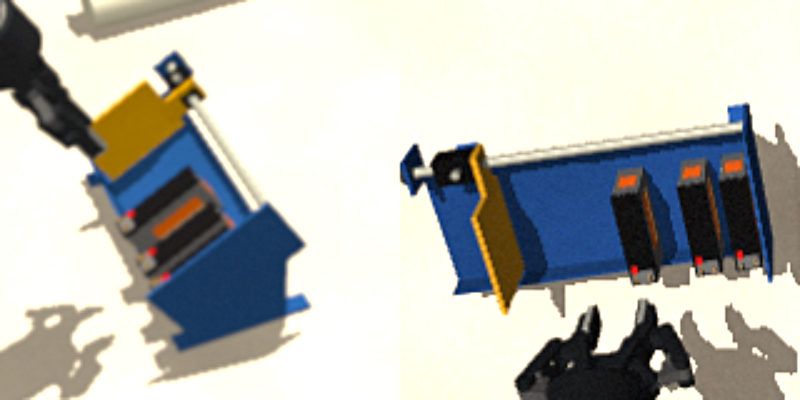

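The battery stands square in the rack, with the jaws clear. Now go beyond the stop.

Run:
```python
from h import *
r=rotd(-90)
robot.grip(0)
robot.movep(W(58,285,140),r)
robot.servo_line(W(58,285,26),r,vel=150)
robot.sleep(.1);f0=cf()
s=robot.sense();print(s["clock"],s["joints"].round(2),todeck(s["ee_pos"]).round(1),s["finger_gap"],f0.round(1))
for n in K:
    f=optics.grab_frame(n);cv2.imwrite(f"pics/st_{n}.png",f["image"])
a=cv2.imread("pics/st_side.png")[80:240,160:320];b=cv2.imread("pics/st_top.png")[150:310,100:260]
cv2.imwrite("pics/st.png",cv2.convertScaleAbs(cv2.resize(np.hstack([a,b]),(800,400)),alpha=1.6))
```

```text
24.0833 [-0.81  0.32 -0.02  2.09  0.84  0.46 -1.43] [ 58.8 285.8  26.9] 0.4013832095996295 [-0.5 -0.2  0.6]
```

View pics/st.png

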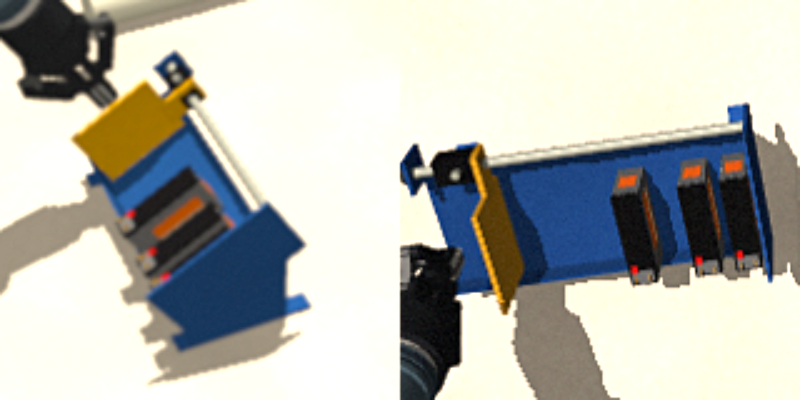

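The closed fingers stand outside the stop, clear of the shoe and bracket. Next, push the stop while watching the force.

Run:
```python
from h import *
r=rotd(-90);f0=cf();y=285;log=[]
while y>84:
    st=12 if y>165 else (4 if y>104 else 1.0)
    y-=st
    robot.servo_line(W(58,y,26),r,vel=80 if y>165 else (30 if y>104 else 15))
    s=robot.sense();d=D.T@s["contact_force"]-f0;print(round(y,1),round(todeck(s["ee_pos"])[1],1),d.round(1),end=" | ")
    if d[1]>19: break
print(s["clock"])
for n in K:
    f=optics.grab_frame(n);cv2.imwrite(f"pics/pu_{n}.png",f["image"])
a=cv2.imread("pics/pu_side.png")[80:240,160:320];b=cv2.imread("pics/pu_top.png")[150:310,100:260]
cv2.imwrite("pics/pu.png",cv2.convertScaleAbs(cv2.resize(np.hstack([a,b]),(800,400)),alpha=1.6))
```

```text
273 271.3 [0.  0.6 0.6] | 261 259.8 [-0.3 -0.5  0.9] | 249 247.7 [-0.7  0.6  0.5] | 237 235.4 [-0.5  1.   0.6] | 225 223.3 [0.2 0.  1.3] | 213 211.3 [ 0.4 -0.9  1.4] | 201 199.3 [-1.  -0.6  1.4] | 189 187.3 [-0.8  0.5  0.6] | 177 175.5 [-0.4 -0.1  1. ] | 165 164.2 [-0.2  0.6  1.1] | 161 160.6 [-0.6 -0.4  0.7] | 157 156.5 [-0.2  0.5  2.2] | 153 152.4 [-1.   0.8  1.2] | 149 148.3 [-0.5  0.4  2.1] | 145 145.4 [-0.   2.6  0.5] | 141 141.3 [-0.5  3.9 -0.3] | 137 136.7 [-0.3  3.3  1. ] | 133 132.5 [-0.5  2.9  0.9] | 129 128.5 [-0.2  3.8  0.8] | 125 124.5 [0.4 3.7 0.9] | 121 120.5 [ 0.3  3.9 -0.8] | 117 116.7 [ 0.6  4.6 -0.4] | 113 112.7 [0.8 3.8 0. ] | 109 109.7 [ 0.4  4.2 -1.1] | 105 106.6 [ 0.9  5.4 -2.7] | 101 103.0 [ 1.3  5.8 -1.6] | 100.0 102.3 [ 0.1  6.6 -2.3] | 99.0 101.3 [ 1.2  5.9 -2.5] | 98.0 100.3 [ 1.   5.3 -2.8] | 97.0 99.4 [ 0.6  6.1 -3.2] | 96.0 98.4 [ 0.7  5.7 -2.8] | 95.0 97.6 [ 1.1  7.8 -3.7] | 94.0 97.5 [ 0.5  8.2 -3.3] | 93.0 97.0 [ 0.1  8.7 -3.9] | 92.0 96.3 [-0.8  8.7 -4.3] | 91.0 95.5 [-0.1  9.  -2.8] | 90.0 94.5 [ 0.7  9.6 -3.8] | 89.0 93.5 [ 0.6  9.1 -3.5] | 88.0 93.3 [ 0.2  9.6 -4.2] | 87.0 93.3 [ 0.3 11.9 -5.1] | 86.0 93.4 [-0.4 12.8 -4.8] | 85.0 93.4 [-0.2 14.2 -6.1] | 84.0 93.5 [-1.6 15.3 -6.4] | 36.35
```

View pics/pu.png

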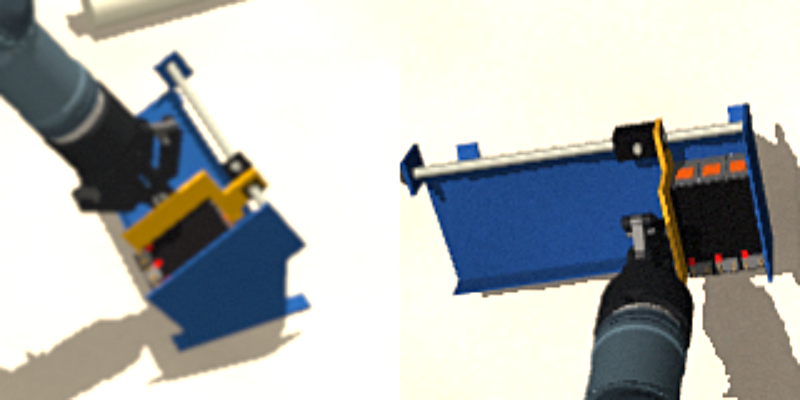

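The fingers stalled at y 93.4 with the force climbing: the row is closed up against the wall. Back off, withdraw and check.

Run:
```python
from h import *
r=rotd(-90)
robot.servo_line(W(58,140,26),r,vel=100)
robot.servo_line(W(58,170,150),r,vel=150)
robot.movep(W(20,330,190),r)
print(robot.sense()["clock"],cf().round(1))
for n in K:
    f=optics.grab_frame(n);cv2.imwrite(f"pics/end_{n}.png",f["image"])
a=cv2.imread("pics/end_side.png")[140:210,200:290];b=cv2.imread("pics/end_top.png")[190:270,180:260]
cv2.imwrite("pics/end1.png",cv2.convertScaleAbs(cv2.resize(a,None,fx=8,fy=8,interpolation=1),alpha=1.8))
cv2.imwrite("pics/end2.png",cv2.convertScaleAbs(cv2.resize(b,None,fx=7,fy=7,interpolation=1),alpha=1.8))
```

```text
38.875 [-0.  -1.4  0. ]
```

View pics/end1.png

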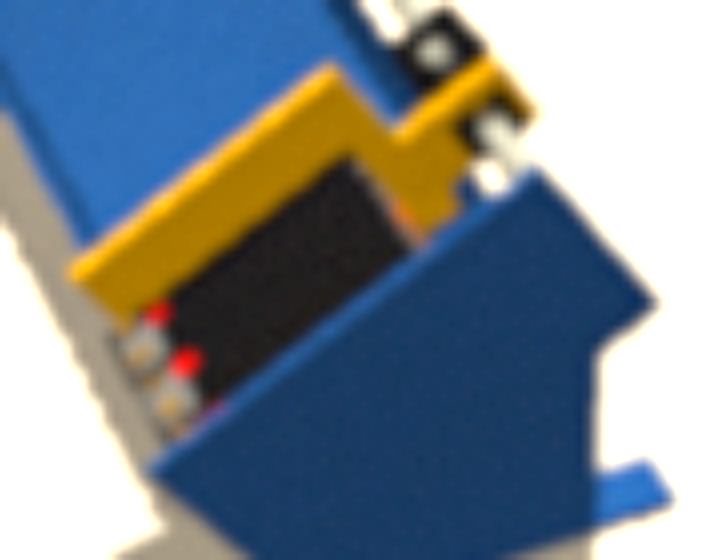

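View pics/end2.png

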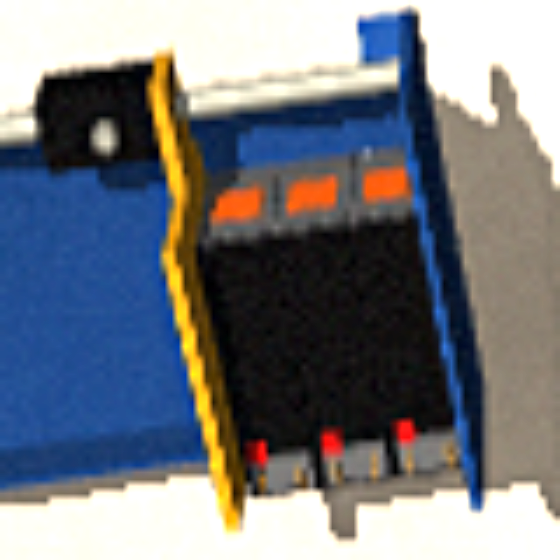

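View pics/end_side.png

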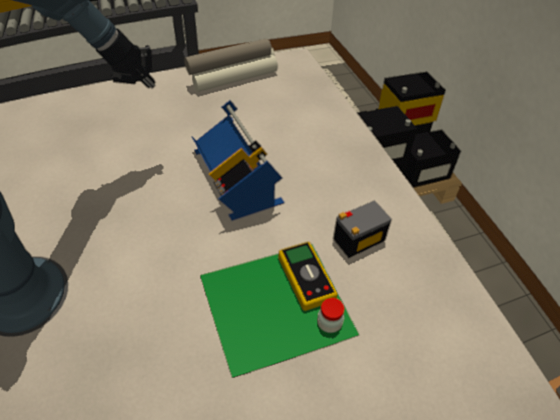

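The three lids touch with no gap and their blades are all at the front lip (top crop (280,470), (355,460), (430,455)). The stop is against the row, the bystanders haven't moved, and the robot is clear. Handing in.

```bash
python3 -c "
from bench import robot
robot.finish_job();print('ok')"
```

```text
the job is handed in; nothing more can be done
ok
```

The loose battery now stands in the rack beside the other two, blades towards the front lip. The stop is pushed up so that all three sit in one snug row against the end wall. I handed the job in at about 39 s.

**Placing the battery:** I set it on the deck (floor contact about 9 N), eased it down to the front lip while still held, and only then let go.

**Sliding the stop:** I pushed it until it stalled, with the force rising from about 9 to 15 N. The stall puts the clear width at about 77 mm, against 75 mm expected for three batteries; the difference is within calibration error.

**Last checks:** The final pictures show no visible gaps, the blades in line, the bystanders where they were and the robot clear of everything.

**What failed or disagreed:**
- **First grasp slipped:** the fingertips are really about 27 mm farther back than the stated tool geometry. The fingers caught only the lid's rim and slid off. The battery stayed standing and hardly moved. I corrected the depth and the second grasp held.
- **Joint 7 at its limit:** while I was lowering the battery it read -2.851 once, against a limit of -2.85, so it may have passed its range by 0.001 rad. I moved it back straight away.

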